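Pack and lock the two-tier spares trays

TASK

Put the spares away for the night: lay every capacitor that is out on the bench in the wide bay of the lower tray and every brass binding post in the narrow bay, then, with the bolt drawn back out of the way, lower the upper tray onto it, keeper eye to the bolt side, so that all four lugs drop fully home in the corner sockets. Push the bolt fully home through the keeper eye and then turn its handle right down to lock it; the shader frame is to end up lying in the upper tray. Leave the other things on the bench where they are.

Things in the scene. Friction and masses are not known exactly. Their poses are not given: they have to be found in the camera images.
- base: Lower tray, grey metal, screwed to the bench: 160 (x) x 220 (y) x 60 mm high, open, walls and floor 4 mm. Origin: centre of its underside, on the bench. Its -x wall (robot side) carries the bolt. A 4 mm divider, top at z = 49 mm, at y = -12 mm parts a wide from a narrow bay. Corner posts (20 x 20 mm inside the walls, full height) hold sockets 16 mm square, 18 mm deep, at x +-68, y +-98 mm.
- wide_bay (a point): Centre of the floor of the lower tray's wide bay, at x 0, y +48, z 4 mm of base, axes the same. The bay is 152 mm (x) by 116 mm (y), less the two corner posts at its +y end. What lies in it must stay below the 60 mm rim.
- narrow_bay (a point): Centre of the floor of the lower tray's narrow bay, at x 0, y -60, z 4 mm of base, axes the same. The bay is 152 mm (x) by 92 mm (y), less the two corner posts at its -y end.
- upper: Upper tray, loose, aluminium, about 0.42 kg: 160 (x) x 220 (y) mm, walls 35 mm high, walls and floor 4 mm. Origin: centre of its floor's underside; z up. Tapered lugs, 14 mm long (radius 7 at the root, 3 at the tip), stand down at x +-68, y +-98 mm, so the origin is 14 mm up on the bench. Seated, its axes are those of base, its origin at z = 60 mm there.
- bar (a point): Middle of the upper tray's black carrying bar, the place to lift it: 98 mm long along the tray's x, 12 mm wide (y), 12 mm high, on uprights at x +-45 mm. At x 0, y 0, z 52 mm of upper; 42 mm clear beneath it.
- keeper (a point): Centre of the 18 mm square window of the steel keeper eye that sticks out 31 mm from the upper tray's -x wall: at x -98, y +34, z 16 mm of upper. The eye is 4 mm thick along y. On the seated tray it is in line with the bolt.
- bolt (a joint): Slide of the barrel bolt, m: 0 drawn back, 0.032 fully home (stop), towards +y of base. 10 mm rod along y at x -98, z 76 mm of base, in guide blocks at y -49 and +11 mm (tops at z 86 mm); drawn back its tip is at y +19 mm, home at y +51, 15 mm past the keeper eye. Starts 22 to 30 mm out, in the keeper's way. 1.5 N friction, stays where left.
- handle (a joint): Turn of the bolt's handle about the bolt's axis, rad: 0 upright, 1.57 (stop) lying level and pointing to -x of base, between two small horns 15 mm from the axis (tops at z 77 mm). It travels with the bolt; turn it only with the bolt home. 0.04 N m friction, stays where left; starts 0 to 0.3.
- knob (a point): Centre of the round flat knob on the handle: disc 22 mm in diameter, 14 mm thick along the bolt (y of base), 40 mm from the bolt's axis. Handle up: at x -98, y -34 + bolt travel, z 116 mm of base; level: x -138, z 76 mm. Pinched on its flats from above it can be pushed along y, then led round its arc, pivoting between the fingers.
- cap1: Loose, may be absent. Blue can capacitor lying on its side: can 26 mm in diameter, 44 mm long, two 6 mm brass terminals on its +x end, steel strap and flat 16 x 20 mm foot at mid length so that it does not roll. 50 g. Origin: on the can's axis at mid can, 15 mm above the bench as it lies; x along the can, z away from the foot. Pinch across the can.
- cap2: Loose, may be absent. Blue can capacitor lying on its side: can 26 mm in diameter, 44 mm long, two 6 mm brass terminals on its +x end, steel strap and flat 16 x 20 mm foot at mid length so that it does not roll. 50 g. Origin: on the can's axis at mid can, 15 mm above the bench as it lies; x along the can, z away from the foot. Pinch across the can.
- post1: Loose, may be absent. Brass binding post lying on its side, 39 mm long: round head 15 mm in diameter, 12 mm long at the -x end, 10 mm neck 12 mm long, 15 mm square flange, 6 mm stud 10 mm long at the +x end. 25 g. Origin: on its axis, 19 mm from the head's end, 7.5 mm above the bench as it lies; x along the axis. Pinch across the axis, on head and neck.
- post2: Loose, may be absent. Brass binding post lying on its side, 39 mm long: round head 15 mm in diameter, 12 mm long at the -x end, 10 mm neck 12 mm long, 15 mm square flange, 6 mm stud 10 mm long at the +x end. 25 g. Origin: on its axis, 19 mm from the head's end, 7.5 mm above the bench as it lies; x along the axis. Pinch across the axis, on head and neck.
- post3: Loose, may be absent. Brass binding post lying on its side, 39 mm long: round head 15 mm in diameter, 12 mm long at the -x end, 10 mm neck 12 mm long, 15 mm square flange, 6 mm stud 10 mm long at the +x end. 25 g. Origin: on its axis, 19 mm from the head's end, 7.5 mm above the bench as it lies; x along the axis. Pinch across the axis, on head and neck.
- frame: Dented chrome tattoo machine (shader) frame lying flat, 16 mm thick, 0.15 kg, loose. Spine 84 (x) x 12 mm (y); legs to +y, 36 mm at x +35 (with a short arm inward at y 39 mm and a tube stub out to x 56 mm) and 30 mm at x -37. Origin: middle of the spine, 8 mm above the bench. Pinch the spine across y at the origin; 27 mm free inside.
- hexset: Bystander: red plastic fold-out hex key holder, 95 x 40 x 20 mm, lying on the bench. Origin under its centre.
- coil: Bystander: small copper coil with black cheeks standing on end, 28 mm in diameter, 37 mm high. Origin under its centre.
- solder: Bystander: solder reel lying flat, 50 mm in diameter, 28 mm high. Origin under its centre.
- driver: Bystander: screwdriver, 130 mm long, lying along its x.
- oil: Bystander: small oil bottle, 36 mm in diameter, 75 mm high. Origin under its centre.
- screwcup: Bystander: small steel screw cup, 60 mm in diameter, 45 mm high. Origin under its centre.
Things that resemble listed ones, but are neither listed nor needed, are in the scene too. Of the things that look like the frame, the largest one is meant.

How it is judged:
On the way, in this order (a step that is already met when the one before it is completed fails the run):
1. every capacitor lies in the wide bay and every binding post in the narrow bay of the lower tray (x of cap1 in the frame of base between -0.076 and 0.076 m and y of cap1 in the frame of base between -0.008 and 0.106 m and z of cap1 in the frame of base between 0 and 0.05 m and x of cap2 in the frame of base between -0.076 and 0.076 m and y of cap2 in the frame of base between -0.008 and 0.106 m and z of cap2 in the frame of base between 0 and 0.05 m and x of post1 in the frame of base between -0.076 and 0.076 m and y of post1 in the frame of base between -0.106 and -0.016 m and z of post1 in the frame of base between 0 and 0.05 m and x of post2 in the frame of base between -0.076 and 0.076 m and y of post2 in the frame of base between -0.106 and -0.016 m and z of post2 in the frame of base between 0 and 0.05 m and x of post3 in the frame of base between -0.076 and 0.076 m and y of post3 in the frame of base between -0.106 and -0.016 m and z of post3 in the frame of base between 0 and 0.05 m), for 0.2 s.
2. the upper tray sits fully home on the lower one, lugs in sockets, keeper eye on the bolt side (x of upper in the frame of base between -0.004 and 0.004 m and y of upper in the frame of base between -0.004 and 0.004 m and z of upper in the frame of base between 0.056 and 0.0625 m and angle between the x axis of upper and the x axis of base, either way round below 0.04 rad and angle between upper's own z axis and vertical below 0.03 rad and x of keeper in the frame of base below -0.08 m), for 0.2 s.
3. the bolt is fully home through the keeper eye, its handle still up (all of step 2 and value of joint bolt above 0.028 m and value of joint handle below 0.7 rad), for 0.1 s.
4. the handle is turned right down (value of joint bolt above 0.028 m and value of joint handle above 1.35 rad), for 0.2 s.
At the end, for the whole second after the job is handed in: Each capacitor present in the wide bay, each post in the narrow bay, below the rim; upper tray seated (within 4 mm, 0.04 rad; rims meeting within 2.5 mm), keeper on the bolt side; bolt within 4 mm of home, handle within 0.22 rad of level; frame lying in the upper tray; all at rest (all of step 1 and all of step 2 and all of step 4 and x of frame in the frame of upper between -0.076 and 0.076 m and y of frame in the frame of upper between -0.106 and 0.106 m and z of frame in the frame of upper between 0 and 0.03 m and linear speed of each of cap1, cap2, post1, post2, post3, upper, frame below 0.03 m/s); the robot touches nothing.
It fails at once if a bystander (fold-out hex key set, coil, solder reel, screwdriver, oil bottle, screw cup) is moved more than 5 cm (distance of any of hexset, coil, solder, driver, oil, screwcup from where it was at the start of the episode above 0.05 m).
Of cap1, cap2, post1, post2, post3 only 3 to 5 are there at a start; the rules pass over those that are not, and their reading is None.
At some moment in a run one of cap1, cap2, post1, post2, post3, frame may be knocked a few centimetres aside while the robot is not near it.
Once in a run the grip may slacken for a moment while it holds something.
It also fails if it takes over 210 s, if anything falls off the work surface, if the arm or the gripper's body presses on something with over 40 N, if the wrist force passes 120 N, or if a joint passes its speed limit or range.

ROBOT

A 7-joint arm with a two-finger parallel gripper is mounted at the origin on the work surface. World frame = base frame: x ahead of the robot, y to its left, z up, the work surface at z = 0. Lengths are in m, angles in rad, forces in N, time in s.
With the tool pointing down it reaches from about 0.425 to 0.95 m from the base axis. Payload 4.7 kg.
Tool frame: the origin (TCP) lies between the finger pads; the fingertips stand 25 mm ahead of it and the grasp point (between the pads) lies 6 mm ahead of it; z points along the fingers, y is the line along which they close (so a half turn about z gives the same grasp; the last joint's range is limited). The gripper opens to 85 mm and grips with 20 to 120 N. Pads are 22 mm wide; open, the fingers measure 114 mm over their backs; the gripper's body (76 mm by 85 mm) begins 54 mm behind the grasp point. The pads swing forward as they close: fully open they stand 13 mm farther back than shut.
Start: joints at [-1.16, 0.469, -0.049, 1.532, 0.024, 1.141, -0.082], TCP at [0.287, 0.611, 0.256] pointing down, gripper open.
Joint ranges: [-2.59, 2.59], [-0.33, 1.99], [-1.39, 1.29], [0.1, 2.45], [-1.04, 4.18], [0.21, 1.99], [-2.66, 2.66]. Speed limits (rad/s): [2.57, 2.57, 3.14, 3.14, 3.14, 3.14, 3.14].

INTERFACE

Orientations are given as a 3x3 rotation matrix whose columns are the frame's x, y, z axes.
In Python, from rig import * gives the robot as it stands. Calls block until the motion is done:
- movep(position, orientation): joint-space move of the TCP to a pose.
- move_l(position, attitude=None, feed=0.15, until_force=None): straight line of the TCP; attitude=None keeps the orientation; feed is the mean speed in m/s. With until_force (N) it stops when the force on the tool has changed by that much, and returns True; else False.
- move_joints(angles): joint-space move.
- command_gripper(opening, newtons=None): finger opening in m; newtons is the grip in N (None keeps the last); returns when the fingers have stopped.
- sleep(seconds).
- inverse_kinematics(position, orientation): joint angles nearest the present ones, or None.
- sense(): the state.
- camera(name): name is "scene" or "side" or "wrist"; returns (picture, depth): 400x640x3 uint8, red, green, blue; 400x640 float32, m along the optical axis (not along the pixel's ray), 0 where there is no reading.
- camera_params(name): a dict with "K" (3x3 intrinsics, pixels), "position" and "rotation" of the camera in the world; the wrist camera has in their place "tool_from_camera" (4x4, takes a point from camera to tool coordinates, whose origin is the TCP and whose axes are the flange's). Camera axes: x right, y down, z forward; pixel columns grow to the right and rows downward; lengths in m; the calibration is good to about 2 mm. A picture is of the moment at which its call begins: read the wrist's pose just before it. camera_params takes no time and is no camera call.
A pose or a line that the arm cannot do raises Unreachable and nothing moves.
- finish_job(): hands the job in; it is judged then, once.
The state is a dict: "time_s": time; "joint_pos": joint angles; "qd": joint speeds; "joint_efforts": joint torques, N m; "position": TCP position; "tcp_rot": TCP orientation; "wrist_force": force on the tool from outside, world axes, zero at the start; "ft_torque": the same for the moment, N m; "finger_gap": finger opening in m; "gripper_force": force on a finger pad.
Only numpy, scipy, OpenCV 4.12 (cv2) and the standard library are available. Lean on these libraries where they do the work, as an engineer would, in place of code of your own. Each camera call takes 0.05 s, during which the arm holds its last target. There are 200 camera calls.

## Working session

There is one attempt and no reset: what is moved stays moved. The work goes in short steps, each a Python script; the robot and the scene stay as the last script left them, time stands still between calls to the robot, and variables do not carry over. Pictures are saved under pics/ and viewed, at most 14 in all, crops included, and the job is handed in when it is done.

```bash
ls; mkdir -p pics
cat > h.py <<'E'
from rig import *
import numpy as np, cv2
def save(n,f,crop=None):
    im,d=camera(n)
    np.savez('pics/'+f+'.npz',im=im,d=d)
    cv2.imwrite('pics/'+f+'.png',im[:,:,::-1])
    return im,d
E
python3 - <<'E'
from h import *
for n in ['scene','side']:
    im,d=save(n,n+'0'); p=camera_params(n); print(n,p['K'].tolist(),np.round(p['position'],3),np.round(p['rotation'],3).tolist())
print(camera_params('wrist')); print(sense())
a=cv2.imread('pics/scene0.png')
E
```

```text
pics
scene [[361.9656178520428, 0.0, 327.48035593923873], [0.0, 361.9656178520428, 198.25143771973353], [0.0, 0.0, 1.0]] [1.153 0.083 1.011] [[-0.042, 0.857, -0.514], [0.999, 0.037, -0.02], [0.002, -0.515, -0.857]]
side [[377.51906185845934, 0.0, 324.5414445786953], [0.0, 377.51906185845934, 198.53820653248778], [0.0, 0.0, 1.0]] [ 0.517 -0.555  0.846] [[0.998, -0.034, 0.043], [-0.054, -0.775, 0.63], [0.012, -0.632, -0.775]]
{'K': array([[288.05834917,   0.        , 318.45628181],
       [  0.        , 288.05834917, 198.40531565],
       [  0.        ,   0.        ,   1.        ]]), 'tool_from_camera': array([[-1.02444929e-03, -9.45336828e-01, -3.26093902e-01,
         8.42988945e-02],
       [ 9.99999475e-01, -9.59085810e-04, -3.61213794e-04,
         1.66327066e-03],
       [ 2.87166678e-05, -3.26094101e-01,  9.45337314e-01,
        -1.17831017e-01],
       [ 0.00000000e+00,  0.00000000e+00,  0.00000000e+00,
         1.00000000e+00]])}
{'time_s': 0.1, 'joint_pos': array([-1.15988808,  0.46937632, -0.04858201,  1.53356385,  0.02416148,
        1.14098631, -0.08225952]), 'qd': array([-0.00020935, -0.001683  , -0.00165859, -0.00217874,  0.00082389,
       -0.0007455 , -0.00103959]), 'joint_efforts': array([ 3.16999976e-04, -5.11519969e+01, -4.69281874e-02, -2.38391268e+01,
        1.08313948e-02,  4.32157525e-03, -1.65061368e-05]), 'position': array([0.28719839, 0.61033359, 0.25536031]), 'tcp_rot': array([[-9.04868862e-01,  4.25689962e-01, -6.32072881e-04],
       [ 4.25690414e-01,  9.04867405e-01, -1.62836374e-03],
       [-1.21235951e-04, -1.74252301e-03, -9.99998474e-01]]), 'wrist_force': array([-0.5613324 , -0.38051475, -0.50013906]), 'ft_torque': array([ 0.03087614, -0.05343418, -0.00123345]), 'gripper_force': 0.0, 'finger_gap': 0.08536678769586897}
```

View pics/scene0.png

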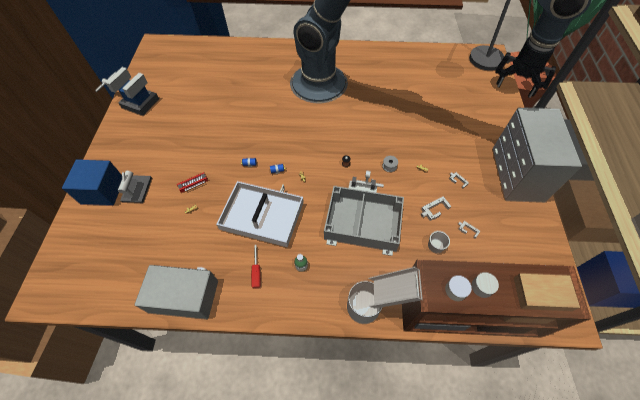

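View pics/side0.png

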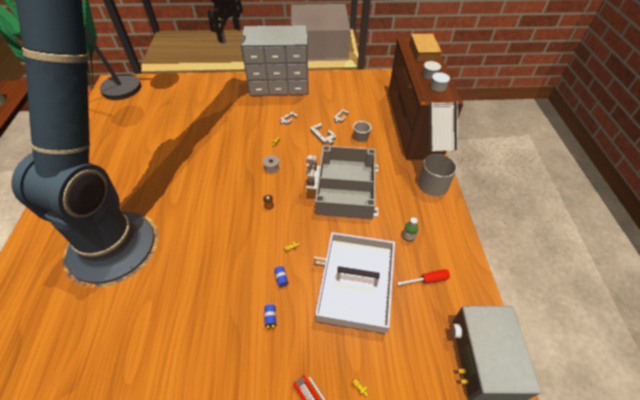

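Scene view: caps at (249,162) and (277,168). Posts at (302,177), (192,209) and (422,168). The upper tray is at (261,213) with its keeper at (283,187), the base at (365,217), and the large frame at (436,207) with two smaller look-alikes.

```bash
cat >> h.py <<'E'
def ray(n,uv,z,pose=None):
    """pixels (N,2) -> world points on plane z. pose=(p,R) of TCP for wrist"""
    c=camera_params(n); uv=np.atleast_2d(uv).astype(float)
    if n=='wrist':
        T=c['tool_from_camera']; p=pose[0]+pose[1]@T[:3,3]; R=pose[1]@T[:3,:3]
    else: p,R=np.array(c['position']),np.array(c['rotation'])
    d=(np.c_[uv,np.ones(len(uv))]@np.linalg.inv(c['K']).T)@R.T
    return p+d*((z-p[2])/d[:,2])[:,None]
def blobs(m,amin=15):
    """contours -> list (area, centroid, cv2.minAreaRect)"""
    cs,_=cv2.findContours(m.astype(np.uint8),cv2.RETR_EXTERNAL,cv2.CHAIN_APPROX_NONE)
    return [c[:,0,:] for c in cs if cv2.contourArea(c)>=amin]
def hsv(im): return cv2.cvtColor(im,cv2.COLOR_RGB2HSV)
def blue(im): h=hsv(im); return (h[...,0]>105)&(h[...,0]<128)&(h[...,1]>150)&(h[...,2]>60)
def brass(im): h=hsv(im); return (h[...,0]>20)&(h[...,0]<35)&(h[...,1]>130)&(h[...,2]>100)
def pw(n,cnt,z,pose=None):
    P=ray(n,cnt,z,pose)[:,:2]; r=cv2.minAreaRect((P*1000).astype(np.float32)); b=cv2.boxPoints(r)
    e=[b[1]-b[0],b[2]-b[1]]; L=[np.hypot(*v) for v in e]; k=int(np.argmax(L))
    return np.round(np.array(r[0])/1000,4),np.round(sorted(L),1),round(float(np.arctan2(e[k][1],e[k][0])%np.pi),3)
E
python3 - <<'E'
from h import *
for n in ['scene','side']:
    im=np.load(f'pics/{n}0.npz')['im']
    for nm,f,z in [('blue',blue,.015),('brass',brass,.008)]:
        for c in blobs(f(im),8):
            if cv2.contourArea(c)<400: print(n,nm,c.mean(0).round(),*pw(n,c,z))
print('base',ray('scene',[[328,212],[398,221],[336,187],[403,193]],.06).round(3).tolist(),'knob',ray('scene',[368,175],.116))
print('up',ray('scene',[[236,183],[303,194],[287,243],[218,221],[283,188]],.049).round(3).tolist())
print('oth',ray('scene',[[436,207],[192,182],[346,160],[390,163],[301,262],[255,275],[439,241],[458,180],[469,229]],.01).round(3).tolist())
im=cv2.imread('pics/scene0.png')
cv2.imwrite('pics/crop.png',cv2.resize(im[145:285,170:490],None,fx=2.5,fy=2.5,interpolation=cv2.INTER_CUBIC))
E
```

```text
scene blue [632. 304.] [0.8567 0.9084] [14.5 48.7] 2.001
scene blue [615. 259.] [0.7297 0.9104] [53.9 55.3] 3.138
scene blue [272. 169.] [ 0.4475 -0.1301] [14.6 25.3] 0.314
scene blue [280. 167.] [ 0.4406 -0.1043] [15.8 25.4] 0.264
scene blue [253. 161.] [ 0.4201 -0.2018] [17.1 23. ] 0.144
scene blue [244. 162.] [ 0.4215 -0.2307] [13.6 22.5] 0.157
side blue [270. 319.] [ 0.4213 -0.2231] [13.8 16.3] 3.092
side blue [270. 308.] [ 0.4202 -0.1967] [ 9.6 16. ] 0.044
side blue [282. 279.] [ 0.4465 -0.1257] [13.6 15.8] 0.31
side blue [279. 269.] [ 0.441  -0.0991] [ 8.3 12.3] 0.025
side brass [361. 387.] [ 0.6097 -0.3726] [15.4 37.3] 2.48
side brass [292. 245.] [ 0.4697 -0.0265] [13.4 36.1] 0.494
side brass [275. 141.] [0.4161 0.3774] [ 9.  35.2] 1.115
base [[0.63, 0.065, 0.06], [0.652, 0.273, 0.06], [0.54, 0.086, 0.06], [0.553, 0.294, 0.06]] knob [[0.52947133 0.18056922 0.116     ]]
up [[0.532, -0.232, 0.049], [0.564, -0.016, 0.049], [0.731, -0.049, 0.049], [0.669, -0.262, 0.049], [0.544, -0.081, 0.049]]
oth [[0.57, 0.406, 0.01], [0.509, -0.391, 0.01], [0.396, 0.117, 0.01], [0.402, 0.268, 0.01], [0.772, -0.008, 0.01], [0.817, -0.136, 0.01], [0.688, 0.402, 0.01], [0.463, 0.491, 0.01], [0.644, 0.499, 0.01]]
```

View pics/crop.png

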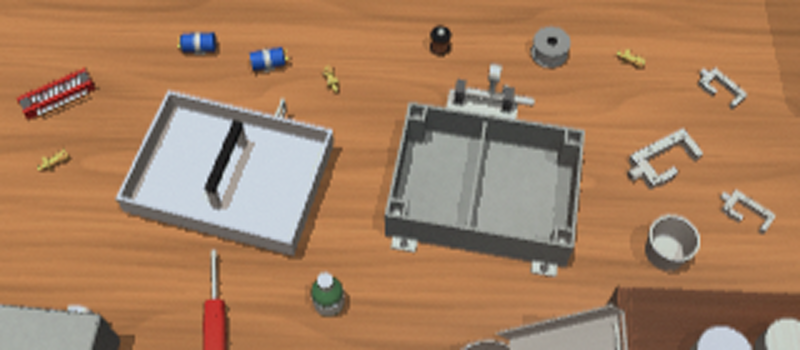

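The crop shows the keeper at (283,105), on the robot side of the upper tray, so the tray needs no half turn. The bolt has its handle up and its tip out to the right at (530,100). Next: near looks with the wrist camera.

```bash
cat >> h.py <<'E'
def down(t=np.pi/2):
    y=np.array([np.cos(t),np.sin(t),0]); z=np.array([0,0,-1.]); return np.c_[np.cross(y,z),y,z]
def go(x,y,z,t=np.pi/2): movep([x,y,z],down(t))
def wlook(f):
    s=sense(); pose=(np.array(s['position']),np.array(s['tcp_rot'])); im,d=camera('wrist')
    np.savez('pics/'+f+'.npz',im=im,d=d,p=pose[0],R=pose[1]); cv2.imwrite('pics/'+f+'.png',im[:,:,::-1]); return im,d,pose
def cloud(n,d,pose=None):
    c=camera_params(n); v,u=np.indices(d.shape); r=np.stack([u,v,np.ones_like(u)],-1)@np.linalg.inv(c['K']).T*d[...,None]
    if n=='wrist': T=c['tool_from_camera']; p=pose[0]+pose[1]@T[:3,3]; R=pose[1]@T[:3,:3]
    else: p,R=np.array(c['position']),np.array(c['rotation'])
    P=r@R.T+p; P[d==0]=np.nan; return P
def rect(P):
    r=cv2.minAreaRect((P[:,:2]*1000).astype(np.float32)); b=cv2.boxPoints(r); e=[b[1]-b[0],b[2]-b[1]]; L=[np.hypot(*v) for v in e]; k=int(np.argmax(L))
    return np.round(np.array(r[0])/1000,4),np.round(sorted(L),1),round(float(np.arctan2(e[k][1],e[k][0])%np.pi),4)
E
python3 - <<'E'
from h import *
go(.57,.18,.28); im,d,pose=wlook('wbase')
P=cloud('wrist',d,pose)
def show(P,c,lo,hi,r):
    m=(P[...,2]>lo)&(P[...,2]<hi)&(np.abs(P[...,0]-c[0])<r)&(np.abs(P[...,1]-c[1])<r)
    lab,n=None,None
    k,l,st,_=cv2.connectedComponentsWithStats(m.astype(np.uint8)); i=1+np.argmax(st[1:,4])
    print(m.sum(),st[i],*rect(P[l==i]),np.median(P[l==i][:,2]))
show(P,(.6,.18),.053,.066,.16)
for c in blobs(brass(im),8): print(c.mean(0).round(),*pw('wrist',c,.008,pose))
go(.59,-.14,.28); im,d,pose=wlook('wup'); P=cloud('wrist',d,pose)
show(P,(.624,-.14),.043,.054,.18); show(P,(.624,-.14),.062,.078,.1)
for c in blobs(brass(im),8): print(c.mean(0).round(),*pw('wrist',c,.008,pose))
for c in blobs(blue(im),8): print('b',c.mean(0).round(),*pw('wrist',c,.015,pose))
print(sense()['time_s'])
E
```

```text
3956 [ 224  122  189  160 3836] [0.6143 0.178 ] [190.6 220.8] 1.4247 0.05940492683643403
[151.  86.] [ 0.4721 -0.0304] [15.5 24.2] 0.675
[91. 60.] [ 0.4408 -0.0962] [4.2 7.3] 1.957
[87. 50.] [ 0.4299 -0.0984] [3.3 4.8] 1.102
[482.  37.] [0.4159 0.379 ] [16.  40.2] 0.954
2672 [ 222  114  196  154 2521] [ 0.6245 -0.1398] [163.5 220.8] 1.3429 0.04883476557353045
788 [302 162  27  78 788] [ 0.6253 -0.1402] [11.9 97.3] 2.9148 0.07196366336057214
[148. 178.] [ 0.6113 -0.3716] [14.5 36.9] 2.076
b [326.  46.] [ 0.4474 -0.1276] [17.  23.1] 0.262
b [348.  39.] [ 0.4401 -0.1007] [16.8 23.3] 0.263
b [240.  21.] [ 0.4219 -0.2278] [17.1 23.7] 0.093
b [264.  19.] [ 0.4196 -0.1995] [18.4 24.1] 0.122
3.2833
```

View pics/wbase.png

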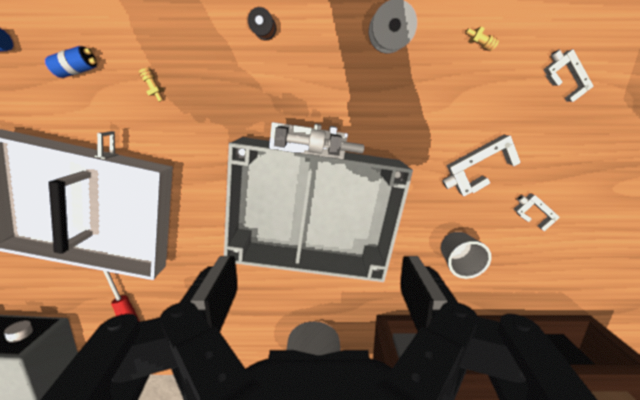

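View pics/wup.png

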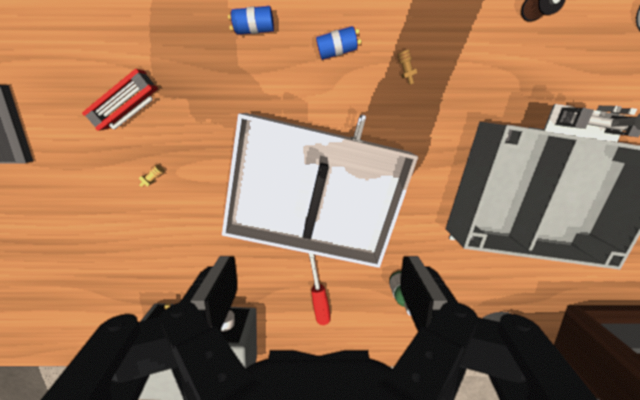

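The wrist views show everything clearly. The upper tray rim and bar agree on centre (0.625,-0.140) and yaw about -0.227. The bays are empty, and the narrow bay is on the left (-y) as expected. Next: refine the base pose without the bolt points, then pick the first capacitor.

```bash
cat >> h.py <<'E'
def base_fit(f='wbase'):
    q=np.load(f'pics/{f}.npz'); P=cloud('wrist',q['d'],(q['p'],q['R'])).reshape(-1,3); P=P[(P[:,2]>.055)&(P[:,2]<.064)]
    c,y=np.array([.629,.176]),-.146
    for _ in range(4):
        l=(P[:,:2]-c)@np.array([[np.cos(y),-np.sin(y)],[np.sin(y),np.cos(y)]])
        s=P[(np.abs(l[:,0])<.083)&(np.abs(l[:,1])<.118)]; r=rect(s); c=r[0]; y=r[2]-np.pi/2
    return c,y,r[1]
BC=np.array([.63,.176]); BY=-.146
import json,os
if os.path.exists('base.json'): b=json.load(open('base.json')); BC=np.array(b[:2]); BY=b[2]
def B(x,y): return BC+np.array([[np.cos(BY),-np.sin(BY)],[np.sin(BY),np.cos(BY)]])@[x,y]
def best_t(p,t):
    s=np.array(sense()['joint_pos']); o=[]
    for k in (-1,0,1,2):
        q=inverse_kinematics(list(p),down(t+k*np.pi))
        if q is not None: o.append((np.abs(np.array(q)-s).max(),t+k*np.pi))
    return min(o)[1]
def find(xy,f,r=.04,zmin=.005,zmax=.06):
    im,d,pose=wlook(f); P=cloud('wrist',d,pose)
    m=(P[...,2]>zmin)&(P[...,2]<zmax)&(np.hypot(P[...,0]-xy[0],P[...,1]-xy[1])<r)
    k,l,st,_=cv2.connectedComponentsWithStats(m.astype(np.uint8)); i=1+np.argmax(st[1:,4]); return rect(P[l==i])
def pick(xy,f,op,z,grip=40,size=None):
    go(*xy,.16); c,L,a=find(xy,f); print('found',c,L,a)
    if size is not None: assert abs(L[1]-size)<9, 'size'
    t=best_t([*c,z],a+np.pi/2); command_gripper(op); go(*c,.10,t); move_l([*c,z],feed=.1)
    command_gripper(0,grip); s=sense(); print('gap',s['finger_gap'],'F',s['gripper_force']); g0=s['finger_gap']
    move_l([*c,.16],feed=.2); s=sense(); print('lifted gap',s['finger_gap'],'F',s['gripper_force'],s['time_s'])
def place(bx,by,z,op):
    p=B(bx,by); t=best_t([*p,z],BY); go(*p,.16,t); print('over gap',sense()['finger_gap'])
    hit=move_l([*p,z],feed=.1,until_force=12); command_gripper(op); move_l([*p,.16],feed=.2); print('hit',hit,sense()['time_s'])
E
python3 - <<'E'
import h,json; from h import *
c,y,L=base_fit(); print(c,y,L); json.dump([*c.tolist(),y],open('base.json','w')); h.BC=c; h.BY=y
pick((.4437,-.114),'c2',.06,.029,size=49)
place(.036,.046,.035,.042)
E
```

```text
[0.6266 0.1762] -0.14609632679489648 [165.6 220.8]
found [ 0.4428 -0.1127] [25.9 49.8] 1.8436
gap 0.02492147438189107 F 39.07628059387207
lifted gap 0.024655787779367326 F 39.26250457763672 7.6083
over gap 0.024543671599131067
hit True 11.3167
```

Run:
```python
from h import *
import json
q=np.load('pics/wbase.npz'); P=cloud('wrist',q['d'],(q['p'],q['R'])).reshape(-1,3); P=P[(P[:,2]>.057)&(P[:,2]<.062)]
l=(P[:,:2]-np.array([.6294,.1758]))@np.array([[np.cos(BY),-np.sin(BY)],[np.sin(BY),np.cos(BY)]])
for a,b,w in [(0,1,.03),(0,1,.03)]:
    pass
print('y',np.percentile(l[(np.abs(l[:,0])<.05)&(abs(l[:,1])<.118),1],[.5,99.5]))
k=l[(l[:,1]<-.07)&(l[:,1]>-.09)|(l[:,1]<.085)&(l[:,1]>.06)]; k=k[np.abs(k[:,0])<.095]
print('x',np.percentile(k[:,0],[.5,1,2,5,95,98,99,99.5]))
json.dump([.6294,.1758,BY],open('base.json','w'))
print(sense()['position'],sense()['finger_gap'])
go(*B(0,.02),.28); im,d,pose=wlook('chk1')
cv2.imwrite('pics/chk1c.png',cv2.resize(im[90:300,180:460,::-1],None,fx=2.5,fy=2.5))
```

```text
y [-0.11168983  0.10834458]
x [-0.08257674 -0.082567   -0.0824708  -0.08222373  0.07649548  0.07726914
  0.07765289  0.07777413]
[0.66806641 0.21641947 0.15852446] 0.04151173932090402
```

View pics/chk1c.png

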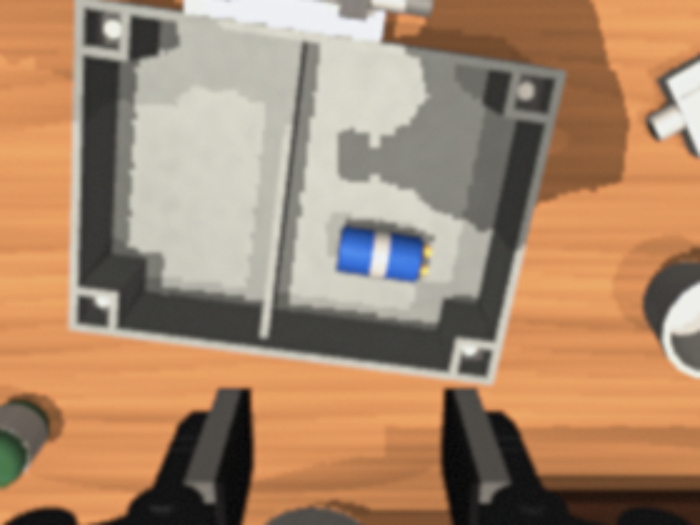

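The first cap lies flat in the wide bay. The rim extents put the base centre at about (0.6268,0.1745). On with the rest.

Run:
```python
import h; from h import *
import json
h.BC=np.array([.6268,.1745]); json.dump([.6268,.1745,BY],open('base.json','w'))
pick((.4205,-.2135),'c1',.06,.029,size=49)
place(-.024,.046,.035,.042)
pick((.472,-.0295),'p1',.045,.028,size=39)
place(.048,-.062,.034,.03)
```

```text
found [ 0.4205 -0.2152] [25.7 50. ] 1.6591
gap 0.024685729185952552 F 39.11660671234131
lifted gap 0.024372375792082922 F 39.26400125026703 18.0333
over gap 0.024615630362621408
hit False 22.2583
found [ 0.4698 -0.0267] [15.2 39.3] 0.3697
gap 0.01306624910005762 F 39.08553935587406
lifted gap 0.013194513646297996 F 38.98800507187843 26.6833
over gap 0.013037351482622922
hit True 29.7667
```

Run:
```python
from h import *
pick((.611,-.3715),'p2',.045,.028,size=39)
place(.011,-.062,.034,.03)
pick((.416,.378),'p3',.045,.028,size=39)
place(-.026,-.062,.034,.03)
go(*B(-.02,0),.28); im,d,pose=wlook('chk2')
cv2.imwrite('pics/chk2c.png',cv2.resize(im[60:320,130:510,::-1],None,fx=2.,fy=2.))
P=cloud('wrist',d,pose); m=(P[...,2]>.004)
for x,y in [(.57,.406)]: 
    r=find((.57,.406),'fr',r=.075); print('frame',r)
```

```text
found [ 0.61   -0.3703] [15.6 39. ] 2.2451
gap 0.013183555223131683 F 39.09850426018238
lifted gap 0.013063923228466423 F 38.98116700351238 34.7
over gap 0.01295993648532424
hit False 38.9583
found [0.4154 0.3774] [15.2 39.1] 1.1829
gap 0.013217553570615255 F 39.11097675561905
lifted gap 0.013037757945386207 F 38.97171378135681 43.95
over gap 0.01323084024336636
hit False 47.65
frame (array([0.5763, 0.4036]), array([50.4, 99.3], dtype=float32), 2.1087)
```

View pics/chk2c.png

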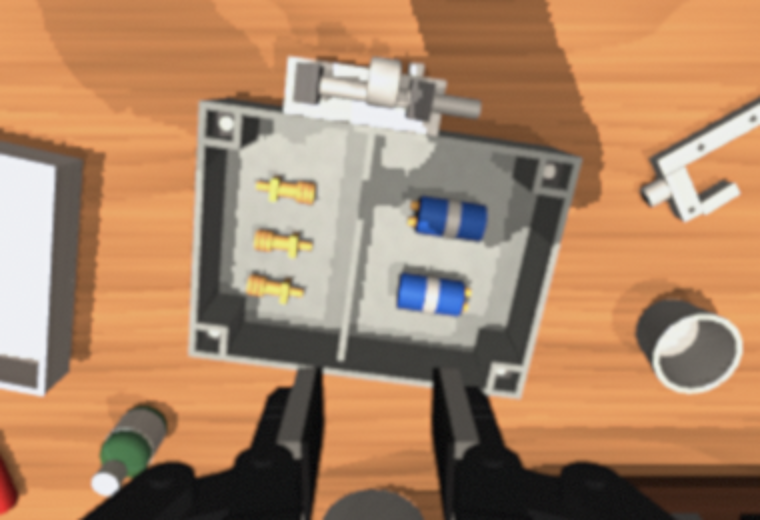

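All five spares are in the right bays: three posts on the left, two caps on the right. The bolt is partly out, with its knob at (383,82). Now I'll measure the knob and draw the bolt back.

```bash
cat >> h.py <<'E'
def toB(P):
    R=np.array([[np.cos(BY),-np.sin(BY)],[np.sin(BY),np.cos(BY)]]); return np.c_[(P[:,:2]-BC)@R,P[:,2]]
def knob(f):
    q=np.load(f'pics/{f}.npz'); P=cloud('wrist',q['d'],(q['p'],q['R'])).reshape(-1,3); P=toB(P[np.isfinite(P[:,2])])
    k=P[(P[:,2]>.098)&(P[:,2]<.14)&(abs(P[:,0]+.1)<.04)&(abs(P[:,1]+.01)<.06)]
    rod=P[(P[:,2]>.07)&(P[:,2]<.084)&(abs(P[:,0]+.098)<.02)&(P[:,1]>.025)&(P[:,1]<.065)]
    print('knob n',len(k),'min',k.min(0).round(4),'max',k.max(0).round(4),'rod n',len(rod), 'x',np.median(rod[:,0]).round(4) if len(rod) else '', 'ymax',rod[:,1].max().round(4) if len(rod) else '')
    return k
E
python3 - <<'E'
from h import *
knob('chk2')
go(*B(-.09,0),.24,BY+np.pi/2); wlook('kn'); k=knob('kn')
E
```

```text
knob n 382 min [-0.113  -0.0156  0.1141] max [-0.0913 -0.0017  0.1286] rod n 176 x -0.0962 ymax 0.0442
knob n 417 min [-0.1132 -0.0156  0.1136] max [-0.0925 -0.0017  0.1277] rod n 189 x -0.0974 ymax 0.044
```

Run:
```python
from h import *
t=BY+np.pi/2; p=B(-.1025,-.0087); command_gripper(.045)
go(*p,.17,t); move_l([*p,.122],feed=.1); command_gripper(0,25); s=sense(); print(s['finger_gap'],s['wrist_force'],toB(s['position'][None]))
e=B(-.1025,-.040); h=move_l([*e,.122],feed=.04,until_force=9); s=sense(); print(h,s['wrist_force'],toB(s['position'][None]))
command_gripper(.045); move_l([*sense()['position'][:2],.18],feed=.2)
go(*B(-.09,0),.24,t); wlook('kn2'); knob('kn2'); print(sense()['time_s'])
go(.59,-.14,.24,-.227+np.pi/2); im,d,pose=wlook('up2'); P=cloud('wrist',d,pose)
def comp(lo,hi,r):
    m=(P[...,2]>lo)&(P[...,2]<hi)&(np.hypot(P[...,0]-.625,P[...,1]+.14)<r)
    k,l,st,_=cv2.connectedComponentsWithStats(m.astype(np.uint8)); i=1+np.argmax(st[1:,4]); return rect(P[l==i])
print(comp(.043,.054,.18),comp(.062,.078,.08))
```

```text
0.013437280954263546 [ 0.18654603 -0.71927115  4.01620027] [[-0.10204777 -0.00853091  0.12280889]]
True [0.1548034  0.62090879 2.37648214] [[-0.10203054 -0.03430199  0.12279463]]
knob n 440 min [-0.1132 -0.0396  0.1108] max [-0.092  -0.0254  0.1283] rod n 0 x  ymax 
53.0667
(array([ 0.611 , -0.1368]), array([190.8, 221. ], dtype=float32), 1.3439) (array([ 0.6255, -0.1399]), array([11.3, 97.6], dtype=float32), 2.915)
```

The bolt is drawn back. The tray bar is confirmed at (0.6255,-0.1399), direction 2.915. Now I'll lift the tray, move it over the base and look before lowering.

Run:
```python
from h import *
t=2.915-np.pi/2; p=np.array([.6254,-.1399]); command_gripper(.05)
go(*p,.13,t); hit=move_l([*p,.072],feed=.1,until_force=10); command_gripper(0,100); s=sense(); print(hit,s['finger_gap'],s['position'])
z0=s['position'][2]
move_l([*s['position'][:2],z0+.04],feed=.08); s=sense(); print('w',s['wrist_force'],s['finger_gap'])
move_l([*s['position'][:2],z0+.15],feed=.15)
b=B(0,0); t2=BY+np.pi/2
move_l([*b,z0+.15],down(t2),feed=.12); s=sense(); print('z0',z0,s['finger_gap'],s['wrist_force'],s['time_s'],s['position'])
im,d=save('scene','sc1'); cv2.imwrite('pics/sc1c.png',cv2.resize(im[130:270,250:450,::-1],None,fx=3.,fy=3.)); save('side','sd1'); wlook('w1')
```

```text
False 0.010128050605123905 [ 0.62579043 -0.14018281  0.07293603]
w [-0.108672    1.00759837 -4.56828094] 0.01012789689550637
z0 0.07293602834732157 0.009774241798628276 [-0.55377896 -0.20952872 -4.36567088] 60.625 [0.62688262 0.17388716 0.22292536]
```

View pics/sc1c.png

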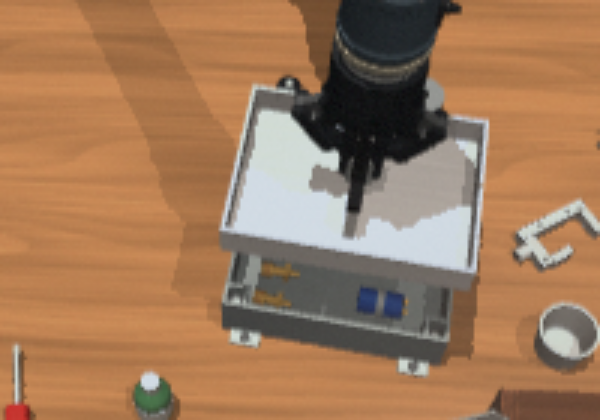

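The tray is held level and aligned over the base. Lowering it now with force stops.

Run:
```python
from h import *
q=np.load('pics/w1.npz'); P=cloud('wrist',q['d'],(q['p'],q['R'])).reshape(-1,3); P=P[np.isfinite(P[:,2])]
r=toB(P[(P[:,2]>.194)&(P[:,2]<.204)]); r=r[(abs(r[:,1])<.13)&(r[:,0]>-.09)]; print('rim',len(r),r.min(0),r.max(0))
b=B(0,0); z0=.07294
hit=move_l([*b,z0+.062],feed=.06,until_force=10); s=sense(); print(hit,s['position'],s['wrist_force'])
if not hit:
    hit=move_l([*b,z0+.0455],feed=.03,until_force=15); s=sense(); print(hit,s['position'],s['wrist_force'],z0+.046,s['finger_gap'],toB(s['position'][None]))
```

```text
rim 10902 [-0.08991823 -0.11003194  0.19400232] [0.08071487 0.11223985 0.20396792]
False [0.62710291 0.1746074  0.13544733] [ 0.19907172 -0.64011768 -4.20961052]
False [0.62736255 0.17427805 0.11898911] [ 0.82717043 -1.5779777   2.05217939] 0.11894 0.009949802328661286 [[ 0.00058886 -0.00013769  0.11898911]]
```

Run:
```python
from h import *
command_gripper(.04); p=sense()['position']; move_l([*p[:2],.20],feed=.15)
go(*B(-.05,0),.30,BY+np.pi/2); im,d,pose=wlook('seat'); P=cloud('wrist',d,pose); Q=P.reshape(-1,3); Q=toB(Q[np.isfinite(Q[:,2])])
r=Q[(Q[:,2]>.088)&(Q[:,2]<.1)&(abs(Q[:,0])<.09)&(abs(Q[:,1])<.13)]; print('rim',rect(r),BY+np.pi/2,np.median(r[:,2]))
for a in (-1,1):
    for c in (-1,1):
        k=r[(np.sign(r[:,0])==a)&(np.sign(r[:,1])==c)&(abs(r[:,0])>.06)&(abs(r[:,1])>.09)]; print(a,c,len(k),np.median(k[:,2]).round(4) if len(k) else '')
knob('seat'); print(sense()['time_s'])
cv2.imwrite('pics/seatc.png',cv2.resize(im[60:330,150:500,::-1],None,fx=2.,fy=2.))
```

```text
rim (array([-0.0043,  0.0015]), array([170.4, 220.5], dtype=float32), 1.5731) 1.4247 0.09475464836659525
-1 -1 142 0.0948
-1 1 164 0.0948
1 -1 120 0.0946
1 1 117 0.0946
knob n 324 min [-0.1126 -0.0397  0.1074] max [-0.0911 -0.0254  0.1284] rod n 65 x -0.0793 ymax 0.0638
64.7583
```

View pics/seatc.png

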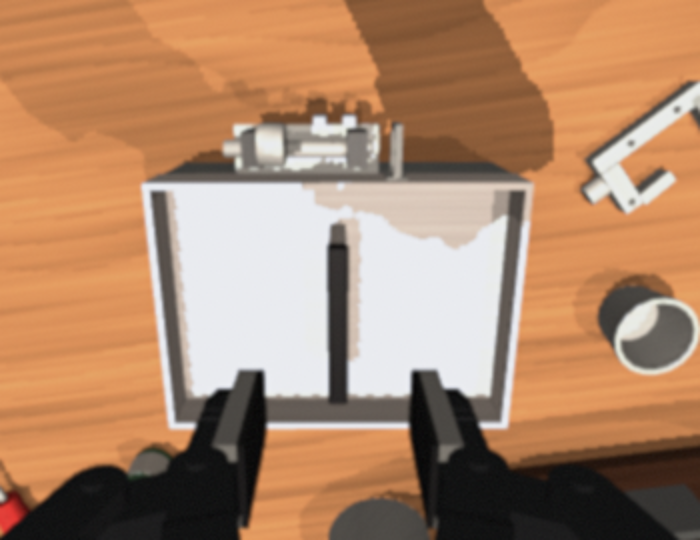

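The tray is seated: rim at 94.7 mm at all four corners, with the keeper next to the bolt tip at (397,150). Now I'll push the bolt home and swing the handle round.

Run:
```python
import h,json; from h import *
h.BC=B(0,.0015); json.dump([*h.BC.tolist(),BY],open('base.json','w')); print(h.BC)
t=BY+np.pi/2; p=B(-.102,-.034); command_gripper(.045)
go(*p,.17,t); move_l([*p,.122],feed=.1); command_gripper(0,25); s=sense(); print(s['finger_gap'],toB(s['position'][None]))
e=B(-.102,.004); hit=move_l([*e,.122],feed=.04,until_force=9); s=sense(); k=toB(s['position'][None])[0]; print(hit,s['wrist_force'],k); sleep(.3)
s=sense(); print(s['wrist_force'],toB(s['position'][None]))
```

```text
[0.62701837 0.17598402]
0.013448315269192693 [[-0.10154387 -0.03388539  0.12274558]]
True [-0.41276954 -1.46445839  4.2191055 ] [-0.10155908 -0.00358057  0.12278137]
[ 0.21751376 -1.48541195  4.62497605] [[-0.10156268 -0.0036079   0.12276024]]
```

Run:
```python
from h import *
hit=move_l([*B(-.102,.006),.122],feed=.03,until_force=14); s=sense(); k=toB(s['position'][None])[0]; print(hit,s['wrist_force'],k,s['finger_gap']); sleep(.2)
y=k[1]+.0005
for a in np.linspace(.2,1.62,9):
    p=B(-.098-.04*np.sin(a),y); move_l([*p,.0825-.0065+.006+.04*np.cos(a)],feed=.06); s=sense()
    print(round(a,2),s['wrist_force'].round(1),toB(s['position'][None])[0].round(4),round(s['finger_gap'],4))
```

```text
True [ 0.32162028 -0.83125934  5.25098719] [-0.10146415 -0.00339974  0.12283964] 0.013385844852706065
0.2 [ 3.6 -2.8  6.8] [-0.1033 -0.0035  0.1224] 0.0133
0.38 [ 2.8 -3.5  6.5] [-0.1094 -0.0034  0.1206] 0.0131
0.56 [ 4.3 -3.8  8.1] [-0.1158 -0.0034  0.1175] 0.0132
0.73 [ 2.7 -4.6  7.4] [-0.122  -0.0035  0.1129] 0.0137
0.91 [ 1.8 -4.4  6.5] [-0.1273 -0.0035  0.1075] 0.0134
1.09 [ 1.6 -2.7  5.6] [-0.1315 -0.0035  0.1013] 0.0136
1.27 [ 0.8 -2.9  4.2] [-0.1347 -0.0036  0.0945] 0.0137
1.44 [ 0.9 -2.4  4. ] [-0.1367 -0.0036  0.0873] 0.0137
1.62 [ 0.2 -3.5  5.1] [-0.1374 -0.0036  0.0802] 0.0134
```

The arc followed as planned. Release, check the handle, then find the frame.

Run:
```python
from h import *
command_gripper(.045); p=sense()['position']; move_l([*p[:2],.2],feed=.2)
go(*B(-.10,.02),.26,BY+np.pi/2); im,d,pose=wlook('lock'); P=cloud('wrist',d,pose).reshape(-1,3); Q=toB(P[np.isfinite(P[:,2])])
k=Q[(Q[:,2]>.05)&(Q[:,2]<.13)&(Q[:,0]<-.12)&(Q[:,0]>-.17)&(abs(Q[:,1])<.03)]; print('knob',len(k),k.min(0),k.max(0))
r=Q[(Q[:,2]>.06)&(Q[:,2]<.085)&(abs(Q[:,0]+.098)<.008)&(Q[:,1]>.037)&(Q[:,1]<.07)]; print('tip',len(r),r[:,1].max())
print(sense()['time_s'])
go(.555,.40,.2); im,d,pose=wlook('fr2'); print(find((.573,.406),'fr3',r=.075))
cv2.imwrite('pics/fr2c.png',cv2.resize(im[80:330,150:500,::-1],None,fx=2.,fy=2.))
```

```text
knob 344 [-0.14625735 -0.00904867  0.07977383] [-0.12008579  0.00492423  0.09402046]
tip 112 0.0501627218720898
72.1167
(array([0.576 , 0.4038]), array([50. , 97.6], dtype=float32), 2.1163)
```

View pics/fr2c.png

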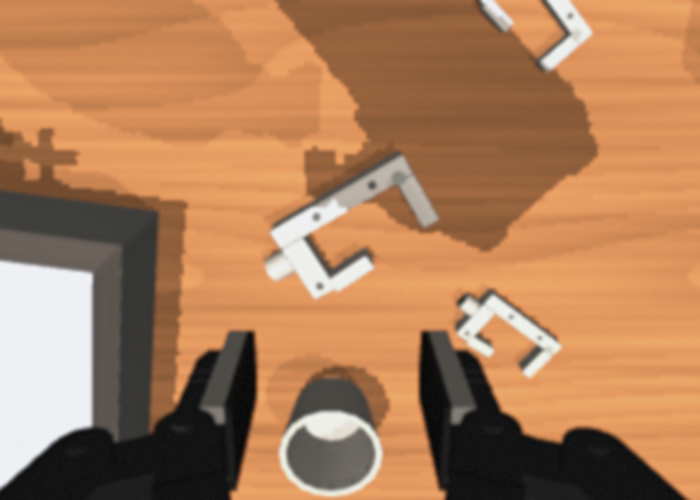

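View pics/lock.png

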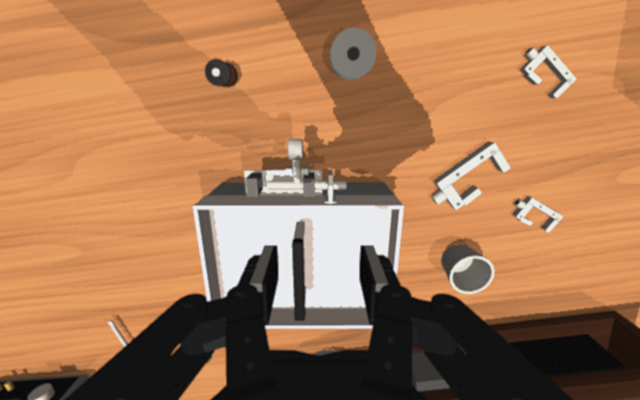

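The bolt tip is home through the keeper. The knob top reads 94 mm against about 87 mm for level, so the handle isn't quite down; I'll press it from above with closed fingers. The frame's spine runs from (275,230) to (405,160) in the crop, with its legs and stub towards the lower left.

Run:
```python
from h import *
t=BY+np.pi/2; command_gripper(0,30); p=B(-.137,-.002)
go(*p,.16,t); hit=move_l([*p,.106],feed=.03,until_force=10); s=sense(); print(hit,s['position'],s['wrist_force']); move_l([*p,.18],feed=.2)
go(*B(-.10,.02),.26,t); im,d,pose=wlook('lock2'); P=cloud('wrist',d,pose).reshape(-1,3); Q=toB(P[np.isfinite(P[:,2])])
k=Q[(Q[:,2]>.05)&(Q[:,2]<.13)&(Q[:,0]<-.12)&(Q[:,0]>-.17)&(abs(Q[:,1])<.03)]; print('knob',len(k),k.min(0),k.max(0))
f=np.array([.5564,.3995]); fy=2.1163-np.pi
q=B(-.006,.046)
for k in (-1,0,1):
    t0=fy+np.pi/2+k*np.pi; print(k,inverse_kinematics([*f,.028],down(t0)) is not None,inverse_kinematics([*q,.092],down(t0+BY-fy)) is not None)
print(sense()['time_s'])
```

```text
True [0.49096121 0.19403855 0.11155274] [-1.73145267 -1.38532287  7.99131753]
knob 335 [-0.14654191 -0.00894645  0.06774131] [-0.1200677   0.00492902  0.08841393]
-1 True True
0 True True
1 True True
76.8833
```

The knob top is now at 88 mm, so the handle is level. Frame next.

Run:
```python
from h import *
go(.57,.40,.2); c,L,a=find((.576,.404),'fr4',r=.075); print(c,L,a)
assert abs(L[1]-98)<5
fy=a-np.pi; u=np.array([np.cos(fy),np.sin(fy)]); v=np.array([-u[1],u[0]]); f=c-.0065*u-.019*v
t0=fy+np.pi/2; t1=t0+BY-fy
command_gripper(.024); go(*f,.1,t0); hit=move_l([*f,.029],feed=.08,until_force=10); print(hit,sense()['position'])
command_gripper(0,60); s=sense(); print('gap',s['finger_gap'],s['gripper_force']); move_l([*f,.22],feed=.15); s=sense(); print('gap',s['finger_gap'],s['gripper_force'],s['wrist_force'])
q=B(-.006,.046); go(*q,.22,t1); s=sense(); print('over',s['finger_gap'],s['wrist_force'],s['time_s'])
im,d,pose=wlook('over'); cv2.imwrite('pics/over.png',im[:,:,::-1])
```

```text
[0.5764 0.4039] [50.6 97.8] 2.1109
False [0.55714876 0.40003503 0.02956276]
gap 0.010237810792295339 61.329585313797
gap 0.009869918844369234 60.83674907684326 [-0.0366181  -0.00525004 -1.20114855]
over 0.009953756049706294 [ 0.25888179  0.51124675 -1.1839651 ] 82.75
```

View pics/over.png

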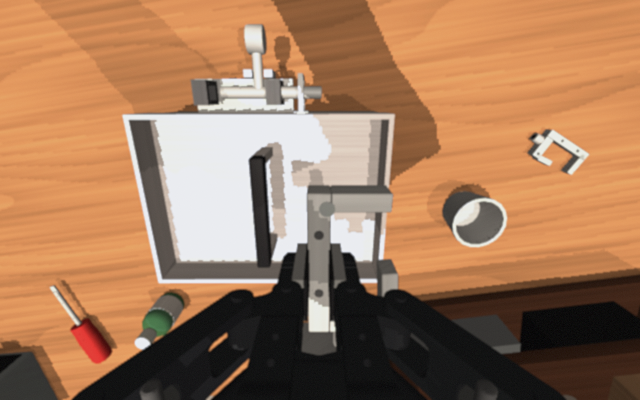

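The frame is held along the tray's x, legs to +y, over the right half and clear of the bar at (262,210). The handle is down at (255,40) and the bolt is through the keeper. Lowering it now.

Run:
```python
from h import *
q=B(-.006,.046); hit=move_l([*q,.0945],feed=.06,until_force=6); s=sense(); print(hit,s['position'],s['wrist_force'])
command_gripper(.028); move_l([*q,.24],feed=.15); go(*B(-.05,0),.32,BY+np.pi/2); im,d,pose=wlook('fin')
P=cloud('wrist',d,pose).reshape(-1,3); Q=toB(P[np.isfinite(P[:,2])])
r=Q[(Q[:,2]>.07)&(Q[:,2]<.09)&(abs(Q[:,0])<.07)&(Q[:,1]>.01)&(Q[:,1]<.1)]; print(rect(r),np.median(r[:,2]))
r=Q[(Q[:,2]>.09)&(Q[:,2]<.1)&(Q[:,0]>-.085)&(Q[:,0]<.09)&(abs(Q[:,1])<.13)]; print(rect(r),np.median(r[:,2]))
k=Q[(Q[:,2]>.05)&(Q[:,2]<.13)&(Q[:,0]<-.12)&(Q[:,0]>-.17)&(abs(Q[:,1])<.03)]; print('knob',k.max(0)); print(sense()['time_s'])
```

```text
False [0.62794624 0.22244099 0.09482191] [-1.29808332  0.12322533 -1.9410365 ]
(array([0.0019, 0.0649]), array([49.5, 98.7], dtype=float32), 0.0072) 0.07995420454163082
(array([-0.0012, -0.0012]), array([165.7, 220.8], dtype=float32), 1.5748) 0.09491668311587848
knob [-0.12041268  0.00427309  0.08907444]
87.0167
```

View pics/fin.png

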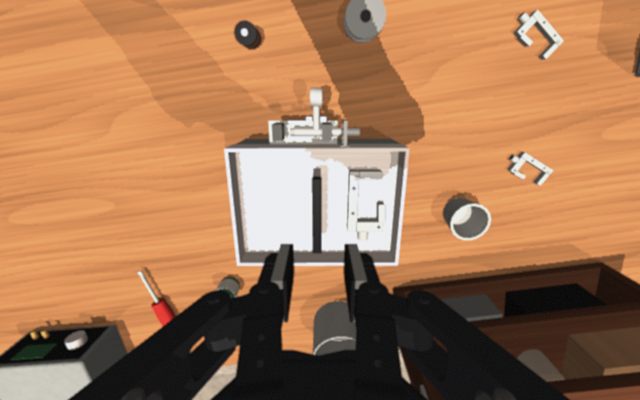

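The frame lies flat in the upper tray at (365,205). The tray is seated, the bolt is through the keeper, the handle is down, and the robot is clear.

```bash
python3 -c "
from rig import *
print(finish_job())"
```

```text
the job is handed in; nothing more can be done
None
```

I handed the job in at about 87 s of the 210 s allowed. Both capacitors and all three posts are in their bays, the upper tray is seated and bolted with the handle level, and the frame is lying in it; the final camera check agreed, but `finish_job()` returned no verdict.

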